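# Lock the weld-coupon fixture with its L-slot latch

## Task

Lock the blue weld coupon's fixture: push the red latch knob along the long leg of its L-shaped slot towards the coupon, so that it drives the yellow jaw closed, then at the corner push it sideways to the far end of the short leg, and leave it there. Push the knob with the fingers only and do not lift it, and leave the loose things around the fixture where they are.

Things in the scene. Friction and masses are not known exactly. Their poses are not given: they have to be found in the camera images.
- fixture: Fixed low box, aluminium top plate 30.5 mm above the table. Origin at table level below the middle of the slot's corner; x along the slot's long leg to the coupon, y along its short leg, z up. Covers x -115..165, y -70..95 mm. Blue coupon on top beyond x = 42 mm: 8 mm plate, upright at x = 118..126 mm, 58 mm above the top.
- slot_start (a point): Point on the plate top in the slot's long leg, 77 mm from the corner, 10 mm before the slot's open-end wall. The slot is 20 mm wide and the pin 16 mm: 2 mm of play to each side.
- slot_corner (a point): Point on the plate top at the middle of the slot's corner; the latch pin's axis gets here (up to 2 mm beyond) when pushed fully along the long leg.
- slot_end (a point): Point on the plate top where the pin's axis stands when it is against the end of the short leg: the locked place, 47 mm from the corner towards the fixture's +y.
- latch: Loose latch, about 0.35 kg, captive in the slot: 52 mm nylon foot disc, slippery, under the plate, 16 mm pin, upright red round knob 40 mm in diameter, 4 to 48 mm above the plate top. Origin on its axis under the foot, 10 mm above the table; z up. Starts near the open end of the long leg, slides with 1 to 4 N, has 2.5 mm of play up and down, stays where left.
- knob_mid (a point): Centre of the red knob, 56.5 mm above the table, 26 mm above the plate top.
- jaw (a joint): Slide of the yellow jaw, a low bar 20 x 87 x 12 mm, 2 to 14 mm above the plate top, between knob and coupon; fingers pushing the knob pass above it. 0 open, 0.055 closed on the coupon (m). Spans fixture y = -12..75 mm; its face to the knob is at x = -35 mm plus the joint value. The knob pushes it ahead; it takes 1.5 N or more, no spring, stays where left.
- nozzle: Loose brass torch nozzle, upright, 24 mm in diameter, 65 mm tall, origin at its underside; stands on the table beside the fixture. Leave alone.
- magnet: Loose red welding magnet, 80 x 18 x 62 mm, origin at its underside; on the table beside the fixture. Leave alone.
- strip: Loose flat steel strip, 100 x 30 x 6 mm, origin at its underside; on the table beside the fixture. Leave alone.
- hammer: Loose hammer lying on the table off to one side. Leave alone.
- brush: Loose brush lying on the table off to one side. Leave alone.
- spray: Loose orange can, 56 mm in diameter, 150 mm tall, standing off to one side. Leave alone.
- cup: Loose steel cup, 72 mm in diameter, 85 mm tall, standing off to one side. Leave alone.
There are look-alikes about, which are no part of the job. Of the things that look like the latch, the smallest one is meant.

How it is judged:
By the outcome, as a careful person would: the job done as asked, in the order asked, and still so for the second after the job is handed in, with the robot touching nothing.
It also fails if it takes over 45 s, if anything falls off the work surface, if the arm or the gripper's body presses on something with over 40 N, if the wrist force passes 120 N, or if a joint passes its speed limit or range.

## Robot

A 6-joint arm with a two-finger parallel gripper is mounted at the origin on the work surface. World frame = base frame: x ahead of the robot, y to its left, z up, the work surface at z = 0. Lengths are in m, angles in degrees, forces in N, time in s.
With the tool pointing down it reaches from about 0.325 to 0.9 m from the base axis. Payload 6.1 kg.
Tool frame: the origin (TCP) lies midway between the tips of the shut fingers; the grasp point (between the pads) lies arm.grip_point_offset behind it (arm.grip_point_offset is the distance from the TCP to the grasp point, in m); z points along the fingers, y is the direction in which the jaws open and shut (so a half turn about z gives the same grasp; the last joint's range is limited). The gripper opens to 87 mm and grips with 3 to 60 N. Pads are 19 mm wide; open, the fingers measure 117 mm over their backs; the gripper's body (75 mm by 190 mm) begins 51 mm behind the grasp point.
Start: joints at [-83.6, 12.628, 87.462, -0, 79.91, -7.225], TCP at [0.147, -0.607, 0.223] pointing down, gripper open.
Joint ranges: [-170.65, 170.65], [-52.31, 119.04], [5.05, 147.46], [-71.25, 251.25], [11.57, 151.72], [-153.62, 153.62]. Speed limits (degrees/s): [147.25, 147.25, 172.46, 180, 180, 180].

## Interface

Orientations are given as a 3x3 rotation matrix whose columns are the frame's x, y, z axes.
In Python, from station import arm gives the robot as it stands. Calls block until the motion is done:
- arm.reach(position, orientation): joint-space move of the TCP to a pose.
- arm.servo_line(position, max_speed=0.15, orientation=None): straight line of the TCP; orientation=None keeps the orientation; max_speed is the mean speed in m/s.
- arm.set_joints(angles): joint-space move.
- arm.let_go() and arm.gripper_close(): open the fingers fully, or close them until they stop; the grip force is fixed at half the most.
- arm.sleep(seconds).
- arm.ik(position, orientation): joint angles nearest the present ones, or None.
- arm.sense(): the state.
- arm.snapshot(name): name is "scene" or "top" or "wrist"; returns (picture, depth): 420x560x3 uint8, blue, green, red; 420x560 float32, m along the optical axis (not along the pixel's ray), 0 where there is no reading.
- arm.camera_model(name): a dict with "vfov" (degrees; the focal length in pixels is half the picture's height over the tangent of half this angle, whatever the lens; pixels are square), "cx", "cy" (the principal point, pixels), "dist_coeffs" ([k1, k2, p1, p2, k3] as OpenCV has them; the pictures are not rectified), "extrinsics" (4x4, takes a point from camera to world coordinates). Camera axes: x right, y up, looking along -z (the intrinsics and any distortion apply to the point x, -y, -z); pixel columns grow to the right and rows downward; lengths in m; the calibration is good to about 2 mm. A picture is of the moment at which its call begins: read the wrist's pose just before it. camera_model takes no time and is no camera call; for the wrist camera it gives the pose at the moment of the call.
A pose or a line that the arm cannot do raises arm.Unreachable and nothing moves.
- arm.finish_job(): hands the job in, once; it reports no verdict.
The state is a dict: "t": time; "joint_positions": joint angles; "joint_vel": joint speeds; "tau": joint torques, N m; "tool_pos": TCP position; "eef_rot": TCP orientation; "contact_force": force on the tool from outside, world axes, zero at the start; "torque": the same for the moment, N m; "width": opening from 0.0 (shut) to 1.0 (fully open).
Only numpy, scipy, OpenCV 4.12 (cv2) and the standard library are available. Lean on these libraries where they do the work, as an engineer would, in place of code of your own. Each camera call takes 0.05 s, during which the arm holds its last target. There are 200 camera calls.

## Working session

There is one attempt and no reset: what is moved stays moved. The work goes in short steps, each a Python script; the robot and the scene stay as the last script left them, time stands still between calls to the robot, and variables do not carry over. Pictures are saved under pics/ and viewed, about 8 in all and at most 12, crops included, and the job is handed in when it is done.

```bash
mkdir -p pics; ls; cat > h.py <<'E'
import numpy as np, cv2
from station import arm
def shot(name,tag):
    m=arm.camera_model(name); im,d=arm.snapshot(name)
    cv2.imwrite(f'pics/{tag}.png',im); np.savez(f'pics/{tag}.npz',im=im,d=d,E=m['extrinsics'],k=[m['vfov'],m['cx'],m['cy']],dc=m['dist_coeffs'])
    return im,d,m
def load(tag): return np.load(f'pics/{tag}.npz')
def ray(z,px):
    f=210/np.tan(np.radians(z['k'][0])/2); K=np.array([[f,0,z['k'][1]],[0,f,z['k'][2]],[0,0,1]])
    u=cv2.undistortPoints(np.array([[px]],float),K,z['dc'])[0,0]
    E=z['E']; return E[:3,3],E[:3,:3]@np.array([u[0],-u[1],-1])
def atz(z,px,h): o,r=ray(z,px); return o+r*(h-o[2])/r[2]
def dep(z,px):
    o,r=ray(z,px); return o+r*z['d'][int(round(px[1])),int(round(px[0]))]
def proj(z,P):
    f=210/np.tan(np.radians(z['k'][0])/2); K=np.array([[f,0,z['k'][1]],[0,f,z['k'][2]],[0,0,1]])
    E=z['E']; c=(np.atleast_2d(P)-E[:3,3])@E[:3,:3]; c=c*[1,-1,-1]
    return cv2.projectPoints(c,np.zeros(3),np.zeros(3),K,z['dc'])[0][:,0]
E
python3 - <<'E'
from h import *
a=shot('scene','s0');b=shot('top','t0')
for m in(a[2],b[2]): print(np.round(m['extrinsics'],3),m['vfov'],m['dist_coeffs'])
print(arm.grip_point_offset)
E
```

```text
pics
[[-0.577 -0.447  0.683  1.278]
 [ 0.816 -0.325  0.477  0.474]
 [ 0.009  0.834  0.552  0.636]
 [ 0.     0.     0.     1.   ]] 52.73205532617458 [-0.03748792  0.          0.          0.          0.        ]
[[-0.006  0.987 -0.159  0.39 ]
 [-1.    -0.007 -0.008  0.005]
 [-0.009  0.159  0.987  1.362]
 [ 0.     0.     0.     1.   ]] 49.46561126681833 [-0.00171165  0.          0.          0.          0.        ]
0.0187
```

View pics/s0.png

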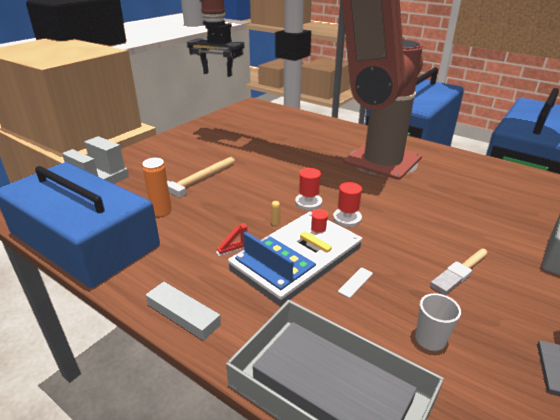

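View pics/t0.png

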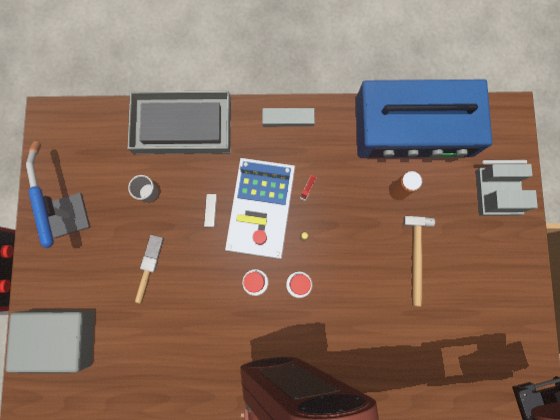

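The top view shows the fixture at about (227–295, 158–257) and the red knob at (260,237). The yellow jaw is at (252,219), and the two larger look-alikes stand off the fixture at (255,282) and (299,285). I'll enlarge it.

```bash
python3 - <<'E'
from h import *
z=load('t0'); im=z['im'][145:305,190:350]
cv2.imwrite('pics/t0c.png',cv2.resize(im,(600,600),interpolation=cv2.INTER_CUBIC)[:,:])
for n,p in dict(knob=(260,237),cor=(270,200)).items(): print(n,dep(z,p))
E
```

```text
knob [0.52286063 0.05476011 0.07538045]
cor [0.63586155 0.02649455 0.03994733]
```

View pics/t0c.png

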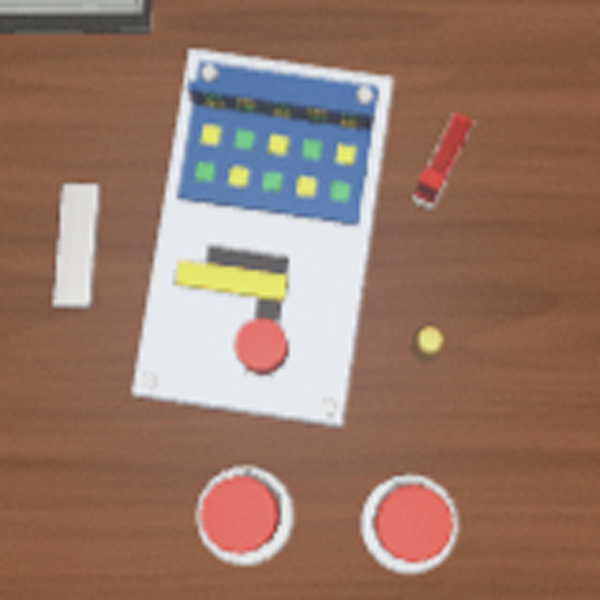

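```bash
cat > fit.py <<'E'
from h import *
def rigid(A,B):
    a=A-A.mean(0);b=B-B.mean(0); th=np.arctan2((a[:,0]*b[:,1]-a[:,1]*b[:,0]).sum(),(a*b).sum())
    R=np.array([[np.cos(th),-np.sin(th)],[np.sin(th),np.cos(th)]]); return th,R,B.mean(0)-R@A.mean(0)
E
python3 - <<'E'
from fit import *
z=load('t0'); c=lambda u,v:(u/3.75+190-.4,v/3.75+145-.4)
px=[c(190,50),c(393,76),c(343,424),c(134,395)]
W=np.array([atz(z,p,.0305)[:2] for p in px])
F=np.array([[.165,.095],[.165,-.07],[-.115,-.07],[-.115,.095]])
th,R,t=rigid(F,W); print(np.degrees(th),t,'res mm',np.round((W-F@R.T-t)*1e3,1))
k=atz(z,c(261,346),.0785); print('knob',k,'fix',R.T@(k[:2]-t))
for n,p,h in [('mag1',c(465,120),.062),('mag2',c(425,195),.062),('noz',c(430,340),.065),('strip',c(75,245),.006),('big1',c(240,513),.1),('big2',c(415,523),.1)]:
    w=atz(z,p,h);print(n,w,'fix',np.round(R.T@(w[:2]-t),3),dep(z,p))
for s in(-.077,0): print(R@[s,0]+t)
print(R@[0,.047]+t)
E
```

```text
-8.519124559904284 [0.59063456 0.04674772] res mm [[-0.5 -0.5]
 [ 1.  -0.3]
 [ 0.2  0.7]
 [-0.7  0.1]]
knob [0.52293206 0.05690232 0.0785    ] fix [-6.84597932e-02  1.31391348e-05]
mag1 [ 0.70033407 -0.10160589  0.062     ] fix [ 0.13 -0.13] [ 0.71000876 -0.10493774  0.02147684]
mag2 [ 0.64107215 -0.06949181  0.062     ] fix [ 0.067 -0.107] [ 0.65103169 -0.07245762  0.01044108]
noz [ 0.52804087 -0.07131448  0.065     ] fix [-0.044 -0.126] [ 0.52795132 -0.07126481  0.06584089]
strip [0.61306374 0.20951604 0.006     ] fix [-0.002  0.164] [0.61249009 0.20899111 0.00948632]
big1 [0.39843953 0.07147577 0.1       ] fix [-0.194 -0.004] [0.39841123 0.07125647 0.10418341]
big2 [ 0.390479   -0.05610679  0.1       ] fix [-0.183 -0.131] [ 0.39048099 -0.05631892  0.09563971]
[0.51448414 0.05815447]
[0.59063456 0.04674772]
[0.59759712 0.09322915]
```

```bash
cat >> fit.py <<'E'
TH=np.radians(-8.519); R2=np.array([[np.cos(TH),-np.sin(TH)],[np.sin(TH),np.cos(TH)]]); T2=np.array([.59063,.04675])
def w(x,y,z): return np.r_[R2@[x,y]+T2,z]
def fx(p): return R2.T@(np.array(p[:2])-T2)
def ori(s): # tool z down, tool y = s*fixture y
    y=np.r_[s*R2[:,1],0]; zz=np.array([0,0,-1.]); return np.c_[np.cross(y,zz),y,zz]
def st(l=''):
    s=arm.sense(); f=s['contact_force']; print(l,round(s['t'],2),np.round(fx(s['tool_pos'])*1e3,1),round(s['tool_pos'][2],4),'F fix',np.round(np.r_[R2.T@f[:2],f[2]],1),'w',round(s['width'],2)); return s
E
python3 - <<'E'
from fit import *
st('start')
O=None
for s in(1,-1):
    q=arm.ik(w(-.108,0,.2),ori(s)); print(s,q)
    if q is not None and (O is None or np.abs(np.array(q)-arm.sense()['joint_positions']).max()<O[0]): O=(np.abs(np.array(q)-arm.sense()['joint_positions']).max(),s)
s=O[1]; print('use',s)
arm.gripper_close()
arm.reach(w(-.108,0,.2),ori(s)); st('above')
shot('wrist','w0')
E
```

```text
start 0.1 [-341.8 -712.1] 0.2215 F fix [-0.2  0.5 -0.4] w 1.0
1 [-1.88149246e+00 -5.44398700e+00  1.08874766e+02 -2.54444375e-14
  7.65692209e+01 -8.33624925e+01]
-1 [-1.88149246e+00 -5.44398700e+00  1.08874766e+02 -2.54444375e-14
  7.65692209e+01  9.66375075e+01]
use 1
above 4.28 [-107.7   -0.6] 0.2 F fix [0.5 0.3 0.4] w 0.01
```

View pics/w0.png

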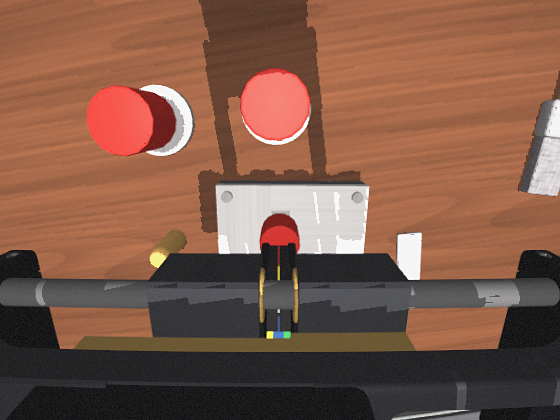

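```bash
python3 - <<'E'
from fit import *
z=load('w0'); print(np.round(z['E'],3))
print('tcp px',proj(z,w(-.108,0,.2)),'knob px',proj(z,w(-.0685,0,.0785)),'target px',proj(z,w(-.108,0,.05)))
P=[w(x,y,.0305) for x,y in [(-.115,.095),(-.115,-.07)]]; print('near corners',proj(z,P))
im=z['im'][150:300,180:380]; cv2.imwrite('pics/w0c.png',cv2.resize(im,(800,600),interpolation=cv2.INTER_CUBIC))
E
```

```text
[[ 0.15  -0.95  -0.275  0.408]
 [ 0.989  0.144  0.043  0.073]
 [-0.001 -0.278  0.961  0.363]
 [ 0.     0.     0.     1.   ]]
tcp px [[280.88851113 260.05426572]] knob px [[279.98988997 243.77739232]] target px [[279.85630729 197.31767311]]
near corners [[367.66094684 186.65683644]
 [214.95129857 186.86762795]]
```

View pics/w0c.png

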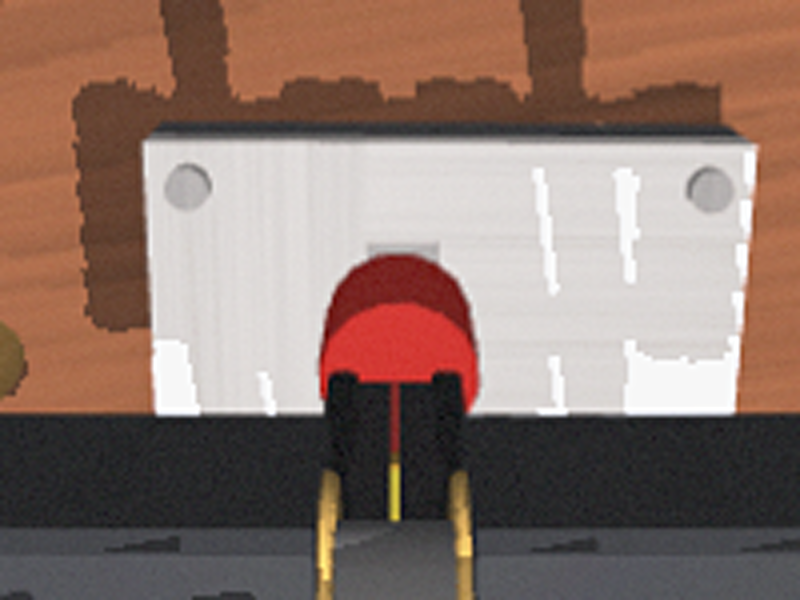

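The wrist view matches the fit: the plate corners are within 1 px, and the knob and slot wall are where predicted. Next I'll lower the fingers and push along the long leg.

```bash
python3 - <<'E'
from fit import *
arm.servo_line(w(-.108,0,.050),0.12); st('down')
arm.servo_line(w(-.06,0,.050),0.06); st('push')
for x in np.r_[-.045,-.038,-.034,-.032,-.030,-.028,-.026,-.024,-.022]:
    arm.servo_line(w(x,0,.050),0.04); s=st('push')
    f=R2.T@s['contact_force'][:2]
    if f[0]<-14: break
shot('top','t1'); shot('scene','s1')
z=load('t1'); cv2.imwrite('pics/t1c.png',cv2.resize(z['im'][155:265,215:305],(450,550),interpolation=cv2.INTER_CUBIC))
z=load('s1'); cv2.imwrite('pics/s1c.png',cv2.resize(z['im'][180:300,220:380],(800,600),interpolation=cv2.INTER_CUBIC))
E
```

```text
down 5.72 [-1.073e+02  1.000e-01] 0.0508 F fix [0.5 0.2 0.5] w 0.0
push 6.67 [-59.6   0. ] 0.0501 F fix [0.8 0.1 0.5] w 0.01
push 7.2 [-44.2  -0. ] 0.0501 F fix [-0.6 -0.  -0.9] w 0.01
push 7.53 [-37.4  -0. ] 0.0501 F fix [-0.5 -0.1  0.2] w 0.0
push 7.78 [-33.7   0. ] 0.05 F fix [-1.   0.8 -0.5] w 0.01
push 8.03 [-32.   0.] 0.0499 F fix [-1.9  0.2 -1.1] w 0.01
push 8.28 [-31.4  -0. ] 0.0495 F fix [-5.8  0.3  2.5] w 0.0
push 8.53 [-31.2  -0. ] 0.0489 F fix [-10.8  -0.7   4.8] w 0.0
push 8.78 [-31.  -0.] 0.0483 F fix [-16.2   0.1   5.9] w 0.0
```

View pics/s1c.png

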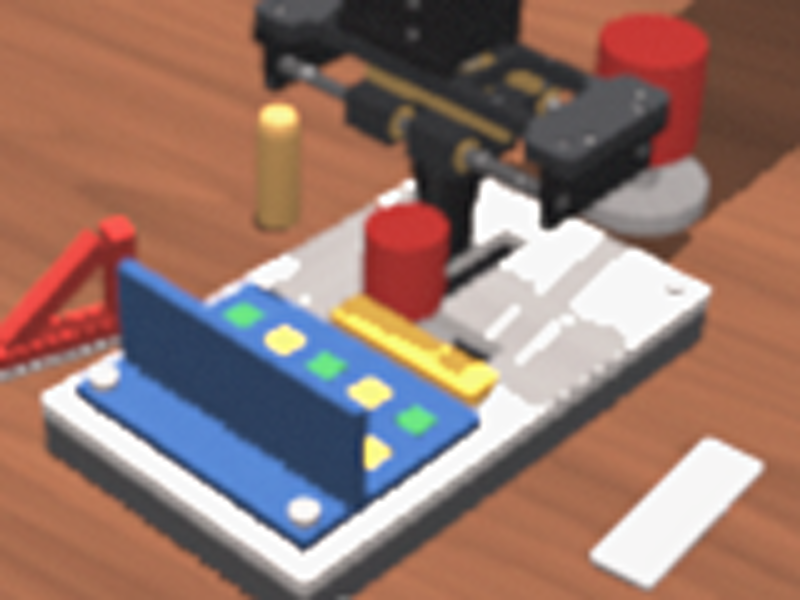

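The knob is at the corner and the jaw is against the coupon, with a firm stop at 16 N. Now I'll move round to the −y side and push sideways.

```bash
python3 - <<'E'
from fit import *
arm.servo_line(w(-.055,0,.050),0.1)
arm.servo_line(w(-.055,-.052,.050),0.12)
arm.servo_line(w(0,-.052,.050),0.12); st('side')
arm.servo_line(w(0,-.010,.050),0.06); s=st('push')
for y in np.r_[0,.004,.008,.010,.012,.014,.016,.018,.020,.022,.024]:
    if abs(R2[:,1]@s['contact_force'][:2])>14: break
    arm.servo_line(w(0,y,.050),0.04); s=st('push')
shot('scene','s2')
z=load('s2'); cv2.imwrite('pics/s2c.png',cv2.resize(z['im'][180:300,220:380],(800,600),interpolation=cv2.INTER_CUBIC))
E
```

```text
side 10.51 [ -0.7 -51.5] 0.0495 F fix [ 0.2  0.2 -1.1] w 0.0
push 11.36 [-0.1 -9.9] 0.0499 F fix [-0.5  0.4 -0.5] w 0.01
push 11.76 [-0.1  0.3] 0.0499 F fix [-0.5 -0.  -0.8] w 0.01
push 12.01 [0.  4.3] 0.05 F fix [-0.8 -0.2 -0.1] w 0.0
push 12.26 [-0.   8.3] 0.05 F fix [-0.3 -0.4  0. ] w 0.01
push 12.51 [-0.  10.1] 0.05 F fix [0.  0.5 0.5] w 0.01
push 12.76 [ 0.  12.1] 0.05 F fix [-0.3  0.1  0.3] w 0.0
push 13.01 [ 0.  14.1] 0.05 F fix [ 0.  -0.3 -0.2] w 0.01
push 13.26 [-0.  16.1] 0.05 F fix [-0.5  0.5 -0.4] w 0.01
push 13.51 [ 0.1 17.7] 0.0501 F fix [-0.1 -3.3  1.1] w 0.0
push 13.76 [ 0.5 19.5] 0.0505 F fix [ 1.  -5.1  3.8] w 0.0
push 14.01 [ 0.6 20.5] 0.0507 F fix [-1.5 -8.3  5.2] w 0.01
push 14.26 [ 0.6 20.9] 0.0508 F fix [ -1.4 -14.5   6.9] w 0.0
```

View pics/s2c.png

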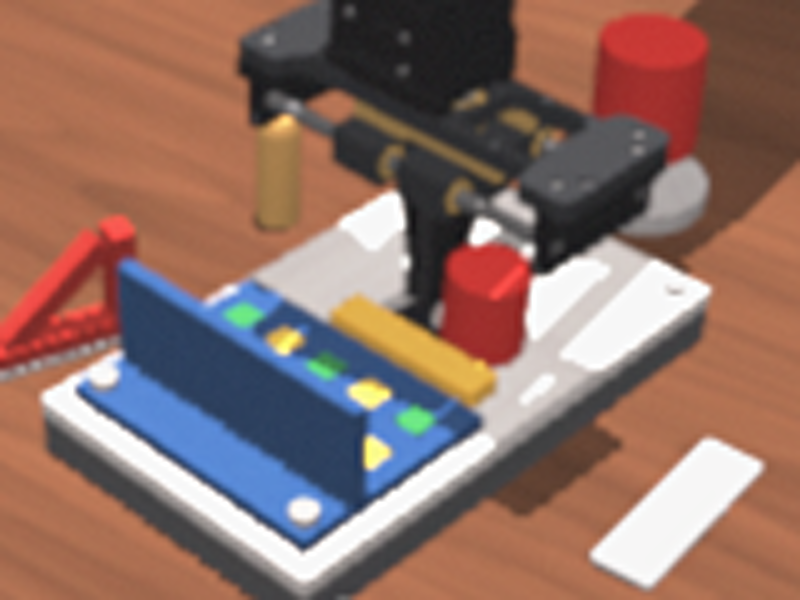

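The knob is at the left end of the short leg, with a stop at 14 N. I'll back off, rise and check its position.

```bash
python3 - <<'E'
from fit import *
arm.servo_line(w(0,-.012,.050),0.08)
arm.servo_line(w(0,-.03,.20),0.15)
arm.reach(w(-.15,-.30,.25),ori(1)); st('clear')
shot('top','t3'); shot('scene','s3')
z=load('t3'); c=z['im'][145:305,190:350]
im=cv2.resize(c,(600,600),interpolation=cv2.INTER_CUBIC)
for P in (w(0,.047,.0785),): 
    u=(proj(z,P)[0]-[190,145]+.5)*3.75; print('pred knob top px',u)
cv2.imwrite('pics/t3c.png',im)
# red knob-top centroid & yellow
hsv=cv2.cvtColor(z['im'],cv2.COLOR_BGR2HSV)
m=((hsv[...,0]<8)|(hsv[...,0]>172))&(hsv[...,1]>130)&(hsv[...,2]>150)
m[:200]=0;m[262:]=0;m[:,:225]=0;m[:,297:]=0
v,u=np.nonzero(m); print(len(u)); k=atz(z,(u.mean(),v.mean()),.0785); print('knob fix',fx(k))
E
```

```text
clear 17.26 [-149.6 -299.5] 0.2497 F fix [-0.2  0.5  1.2] w 0.01
pred knob top px [213.57524407 248.96427486]
85
knob fix [0.0026578  0.04950041]
```

View pics/t3c.png

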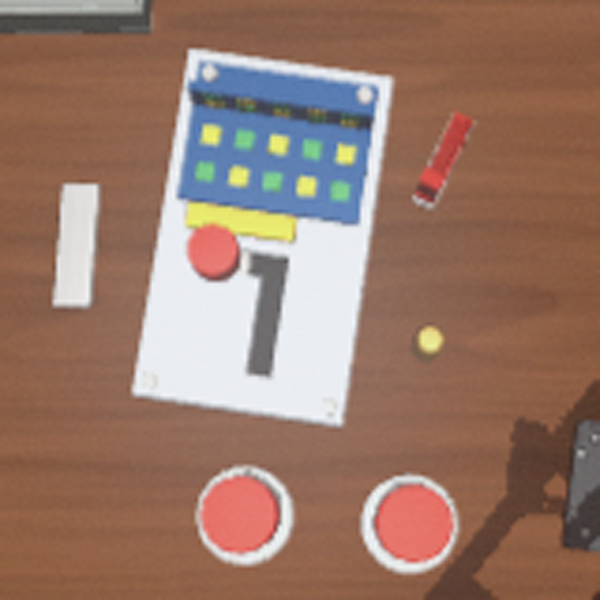

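```bash
python3 - <<'E'
from fit import *
z=load('t3'); c=lambda u,v:(u/3.75+190-.4,v/3.75+145-.4)
for p in [(186,226),(295,242)]: print('jaw near',fx(atz(z,c(*p),.0445)))
for p in [(189,202),(297,219)]: print('jaw far',fx(atz(z,c(*p),.0445)))
z0=load('t0')
for p in [(175,284),(285,300)]: print('jaw near start',fx(atz(z0,c(*p),.0445)))
print('knob',fx(atz(z,c(213.5,251),.0785)))
arm.finish_job()
E
```

```text
jaw near [0.01980261 0.0739352 ]
jaw near [ 0.01926062 -0.01240743]
jaw far [0.03902655 0.07455182]
jaw far [ 0.03754545 -0.01132612]
jaw near start [-0.02671141  0.0753503 ]
jaw near start [-0.0270436 -0.0112994]
knob [-0.00180449  0.04649212]
the job is handed in; nothing more can be done
```

The latch is locked. With the fingers shut, I pushed the red knob along the long leg until it stopped at the corner (about 16 N). I then went round to its other side and pushed it to the end of the short leg (about 14 N).

**Final checks, from the top camera with the arm clear:**
- **Knob:** it sits at fixture (−2, 46.5) mm, against a target of (0, 47). A rough colour-based estimate gave (2.7, 49.5). The two differ by a few mm, but both put the knob at the end of the short leg.
- **Jaw:** its face is at x = 19–20 mm, where 20 mm means fully closed. This can't rule out a gap of about 1 mm.
- **Loose things:** the nozzle, magnet, strip and the two larger look-alikes appear where they were. The hammer, brush, spray can and cup were outside that view, but the arm touched nothing near them.

The sideways push ended about 9 mm further on than I expected from my guess at the finger thickness. I put that down to thinner fingers, since the camera shows the knob in place.

The job was handed in at about 17 s on the robot clock, with the robot touching nothing.

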